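Get the stapler out from behind the things on the desk tray

ROBOT

A 6-joint arm with a two-finger parallel gripper is mounted at the origin on a cart in front of the work surface, level with it; the furniture and walls round the work are solid. World frame = base frame: x ahead of the robot, y to its left, z up, the work surface at z = 0. Lengths are in mm, angles in rad, forces in N, time in s.
With the tool pointing down it reaches from about 325 to 900 mm from the base axis. Payload 6.1 kg.
Tool frame: the origin (TCP) lies at the very end of the fingers, on their centre line; the grasp point (between the pads) lies 19 mm behind it; z points along the fingers, y is the line along which they close (so a half turn about z gives the same grasp; the last joint's range is limited). The gripper opens to 87 mm and grips with 3 to 60 N. Pads are 19 mm wide; open, the fingers measure 117 mm over their backs; the gripper's body (75 mm by 190 mm) begins 51 mm behind the grasp point.
Start: joints at [-1.369, 0.22, 1.526, -0, 1.395, -0.126], TCP at [201.218, -591.715, 222.538] pointing down, gripper open.
Joint ranges: [-2.98, 2.98], [-0.91, 2.08], [0.09, 2.57], [-1.24, 4.39], [0.2, 2.65], [-2.68, 2.68]. Speed limits (rad/s): [2.57, 2.57, 3.01, 3.14, 3.14, 3.14].

INTERFACE

Orientations are given as a rotation vector (axis times angle).
In Python, from workcell import * gives the robot as it stands. Calls block until the motion is done:
- move_ptp(position, orientation): joint-space move of the TCP to a pose.
- move_straight(position, ori=None, max_speed=150, until_force=None): straight line of the TCP; ori=None keeps the orientation; max_speed is the mean speed in mm/s. With until_force (N) it stops when the force on the tool has changed by that much, and returns True; else False.
- set_joints(angles): joint-space move.
- gripper_to(opening): finger opening in mm; the grip force is fixed at half the most; returns when the fingers have stopped.
- sleep(seconds).
- inverse_kinematics(position, orientation): joint angles nearest the present ones, or None.
- observe(): the state.
- camera(name): name is "scene" or "top"; returns (picture, depth): 420x560x3 uint8, red, green, blue; 420x560 float32, mm along the optical axis (not along the pixel's ray), 0 where there is no reading.
- camera_params(name): a dict with "camera_matrix" (3x3 intrinsics, pixels), "R" (3x3) and "t" (3): a world point X has camera coordinates R X + t. Camera axes: x right, y down, z forward; pixel columns grow to the right and rows downward; lengths in mm; the calibration is good to about 2 mm. A picture is of the moment at which its call begins. camera_params takes no time and is no camera call.
A pose or a line that the arm cannot do raises PlanningError and nothing moves.
- close_job(): hands the job in; it is judged then, once.
Trained networks look in the newest picture that a camera, given by its name, has taken for a name from the list of things; names that differ only in an ending like _2 or _b are one class to them, and where a whole thing is asked for, a point or a joint stands for the part that bears it (a point fixed in the world has none). Each returns a list of dicts, best first, with "confidence" (0 to 1); they miss things now and then, are a little off and sometimes report something else, mostly with a low value. They report only what shows in the picture. A call takes as long as a camera call.
- recognise(camera, label): "extent" ([left, top, right, bottom] in pixels, round what is visible of it).
- trace(camera, label): "region" (420x560 bool, what is visible of it) and "extent" ([left, top, right, bottom] in pixels, round what is visible of it).
- pinpoint(camera, label): "centre" ([column, row] in pixels: a listed point, or the origin of a listed thing).
The state is a dict: "time": time; "joint_positions": joint angles; "qd": joint speeds; "effort": joint torques, N m; "position": TCP position; "tcp_rot": TCP orientation; "wrist_force": force on the tool from outside, world axes, zero at the start; "moment": the same for the moment, N m; "finger_gap": finger opening in mm; "gripper_force": force on a finger pad.
Only numpy, scipy, OpenCV 4.12 (cv2) and the standard library are available. Lean on these libraries where they do the work, as an engineer would, in place of code of your own. Each camera call takes 0.05 s, during which the arm holds its last target. There are 200 camera calls.

TASK

The stapler lies at the back of the wooden desk tray behind the torch, the glue stick and the dropper bottle. First stand all three upright on the cork mat, leaving the stapler where it is; then lay the stapler the right way up on the middle of the pile of leaflets, along the pile's long direction, and only after that put the torch, glue stick and bottle back upright on the tray, each exactly on the spot where it stood at the start. Do not knock anything over, and leave the tape dispenser, clip tin and rubber stamp alone.

Things in the scene. Friction and masses are not known exactly. Their poses are not given: they have to be found in the camera images.
- desk_tray: Origin at the centre of its underside, z up. Low wooden tray, 130 (its x) x 200 (its y) mm, fixed; floor 4 mm thick, rim 9 mm high, 5 mm thick. Its x points from front to back: the standing things are in a row along y, 32 mm in front of the centre, 52 mm apart, in any order, within 3 mm; the stapler lies along y, 13 mm behind the centre. It is on a thin grey desk pad, top at z = 0.002.
- cork_mat: Origin at the centre of its underside, z up. Brown cork mat, 170 (its x) x 76 (its y) x 4 mm, fixed to the desk pad; the side area for the three standing things, its top is 4 mm above its origin. Left or right of the tray (it may change places with the leaflets).
- leaflets: Origin at the centre of its underside, z up. Pile of blank white leaflets on a brown card, fixed; card 158 (its x, the long direction) x 115 (its y) mm, leaflets 148 x 105 mm, flat top 12 mm above its origin.
- stapler: Origin at the centre of its underside, z up. Small stapler, 132 (its x) x 36 (its y) x 40 mm, 0.2 kg, lying right way up on the tray floor; foot 36 mm wide and 10 mm high, above it the arm, rigid, 20 mm wide from 14 to 40 mm height (28 mm wide at the hinge end, x = +30 to +60 mm). Well gripped across the arm at its middle.
- torch: Origin at the centre of its underside, z up. Small dark metal torch standing upright, round, 27 mm across at the widest and 92 mm tall, 0.07 kg.
- glue_stick: Origin at the centre of its underside, z up. White glue stick with a red band standing upright, round, 26 mm across, 90 mm tall, 0.03 kg.
- dropper_bottle: Origin at the centre of its underside, z up. Brown dropper bottle with a black rubber bulb on top, standing upright; body round, 33 mm across up to about 60 mm height, cap 24 mm across to 77 mm, bulb 13 mm across, 102 mm tall in all, 0.07 kg.
- tape_dispenser: Origin at the centre of its underside, z up. Dark tape dispenser with a roll of tape, 28 x 133 (its y) x 59 mm, loose on the desk; a bystander, leave it alone.
- clip_tin: Origin at the centre of its underside, z up. Round tin with a green lid, 72 mm across, 28 mm high, loose on the desk; a bystander, leave it alone.
- rubber_stamp: Origin at the centre of its underside, z up. Wooden rubber stamp with a knob handle, standing, 25 x 54 mm, 68 mm high, loose on the desk; a bystander, leave it alone.

How it is judged (in metres and radians):
On the way, in this order (a step that is already met when the one before it is completed fails the run):
1. torch, glue stick and dropper bottle all stand upright on the cork mat, released, and the stapler still lies where it was (x of torch in the frame of cork_mat between -0.083 and 0.083 m and y of torch in the frame of cork_mat between -0.036 and 0.036 m and z of torch in the frame of cork_mat between 0 and 0.009 m and angle between each of torch, glue_stick, dropper_bottle's own z axis and vertical below 0.15 rad and x of glue_stick in the frame of cork_mat between -0.083 and 0.083 m and y of glue_stick in the frame of cork_mat between -0.036 and 0.036 m and z of glue_stick in the frame of cork_mat between 0 and 0.009 m and x of dropper_bottle in the frame of cork_mat between -0.083 and 0.083 m and y of dropper_bottle in the frame of cork_mat between -0.036 and 0.036 m and z of dropper_bottle in the frame of cork_mat between 0 and 0.009 m and linear speed of each of torch, glue_stick, dropper_bottle below 0.02 m/s and angular speed of each of torch, glue_stick, dropper_bottle below 0.2 rad/s and contact force between the fingers and torch below 0.1 N and contact force between the fingers and glue_stick below 0.1 N and contact force between the fingers and dropper_bottle below 0.1 N and distance of stapler from where it was at the start of the episode below 0.015 m), for 0.2 s.
2. the stapler lies on the middle of the leaflets along their length, released, while the other three still stand on the cork mat (x of torch in the frame of cork_mat between -0.083 and 0.083 m and y of torch in the frame of cork_mat between -0.036 and 0.036 m and z of torch in the frame of cork_mat between 0 and 0.009 m and angle between each of torch, glue_stick, dropper_bottle's own z axis and vertical below 0.15 rad and x of glue_stick in the frame of cork_mat between -0.083 and 0.083 m and y of glue_stick in the frame of cork_mat between -0.036 and 0.036 m and z of glue_stick in the frame of cork_mat between 0 and 0.009 m and x of dropper_bottle in the frame of cork_mat between -0.083 and 0.083 m and y of dropper_bottle in the frame of cork_mat between -0.036 and 0.036 m and z of dropper_bottle in the frame of cork_mat between 0 and 0.009 m and x of stapler in the frame of leaflets between -0.015 and 0.015 m and y of stapler in the frame of leaflets between -0.015 and 0.015 m and z of stapler in the frame of leaflets between 0.008 and 0.016 m and angle between stapler's own z axis and vertical below 0.1 rad and angle between the x axis of stapler and the x axis of leaflets, either way round below 0.2 rad and linear speed of stapler below 0.02 m/s and angular speed of stapler below 0.2 rad/s and contact force between the fingers and stapler below 0.1 N), for 0.2 s.
At the end, for the whole second after the job is handed in: Stapler right way up on the leaflets, centre within 15 mm of theirs along each side, within 0.2 rad of their long direction; torch, glue stick and bottle each upright within 15 mm of where they started; all released and at rest (x of stapler in the frame of leaflets between -0.015 and 0.015 m and y of stapler in the frame of leaflets between -0.015 and 0.015 m and z of stapler in the frame of leaflets between 0.008 and 0.016 m and angle between stapler's own z axis and vertical below 0.1 rad and angle between the x axis of stapler and the x axis of leaflets, either way round below 0.2 rad and linear speed of each of stapler, torch, glue_stick, dropper_bottle below 0.02 m/s and angular speed of each of stapler, torch, glue_stick, dropper_bottle below 0.2 rad/s and contact force between the fingers and stapler below 0.1 N and distance of each of torch, glue_stick, dropper_bottle from where it was at the start of the episode below 0.015 m and angle between each of torch, glue_stick, dropper_bottle's own z axis and vertical below 0.15 rad and contact force between the fingers and torch below 0.1 N and contact force between the fingers and glue_stick below 0.1 N and contact force between the fingers and dropper_bottle below 0.1 N); the robot touches nothing.
It fails at once if the torch, glue stick or dropper bottle is knocked over (angle between any of torch, glue_stick, dropper_bottle's own z axis and vertical above 0.7 rad).
It fails at once if the stapler is turned over (angle between stapler's own z axis and vertical above 0.9 rad).
It fails at once if the tape dispenser, clip tin or rubber stamp is pushed more than 20 mm from its place (distance of any of tape_dispenser, clip_tin, rubber_stamp from where it was at the start of the episode above 0.02 m).
It also fails if it takes over 144 s, if anything falls off the work surface, if the arm or the gripper's body presses on something with over 40 N, if the wrist force passes 120 N, or if a joint passes its speed limit or range.

## Working session

There is one attempt and no reset: what is moved stays moved. The work goes in short steps, each a Python script; the robot and the scene stay as the last script left them, time stands still between calls to the robot, and variables do not carry over. Pictures are saved under pics/ and viewed, at most 14 in all, crops included, and the job is handed in when it is done.

```bash
mkdir -p pics; ls
python3 - <<'E'
from workcell import *
import cv2, numpy as np
for n in ("scene","top"):
    p,d=camera(n); cv2.imwrite(f"pics/{n}0.png",p[:,:,::-1]); np.savez(f"{n}0.npz",p=p,d=d)
    c=camera_params(n); print(n,c["camera_matrix"],c["R"],c["t"])
print(observe())
E
```

```text
pics
scene [[512.18990285   0.         282.43395952]
 [  0.         512.18990285 206.72302311]
 [  0.           0.           1.        ]] [[-0.80527189 -0.59290226 -0.00202221]
 [-0.37142252  0.50711371 -0.77774096]
 [ 0.46214986 -0.62554184 -0.62858167]] [390.3775688  358.90420177 996.88467415]
top [[532.84201715   0.         274.28633957]
 [  0.         532.84201715 209.58664872]
 [  0.           0.           1.        ]] [[ 0.01930537 -0.99980671  0.00372114]
 [-0.99895266 -0.01944303 -0.0414192 ]
 [ 0.04148354 -0.00291763 -0.99913493]] [-187.93031517  594.02650879 1342.61351387]
{'time': 0.1, 'joint_positions': array([-1.36910590e+00,  2.21151955e-01,  1.52750258e+00,  2.60807993e-05,
        1.39470783e+00, -1.26098367e-01]), 'qd': array([-4.84767536e-05, -3.27124026e-03,  3.37270568e-04,  1.03985620e-04,
       -1.71284115e-03,  4.34351710e-04]), 'effort': array([ 9.08632683e-04, -4.95944917e+01, -3.88521624e+01,  7.02096848e-02,
        5.14340820e-02, -4.65280209e-05]), 'position': array([ 201.11091886, -591.16440501,  221.54063854]), 'tcp_rot': array([-3.09774875e+00, -5.12291611e-01,  6.47067649e-05]), 'wrist_force': array([-0.622085  ,  0.23506184,  0.37355322]), 'moment': array([ 0.0388288 , -0.03678131, -0.03075856]), 'gripper_force': 0.0, 'finger_gap': 86.77602722487295}
```

View pics/scene0.png

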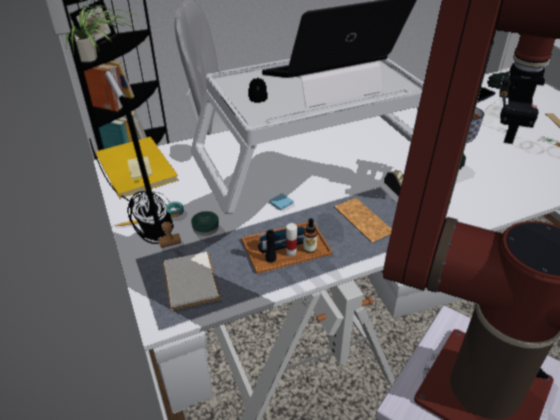

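View pics/top0.png

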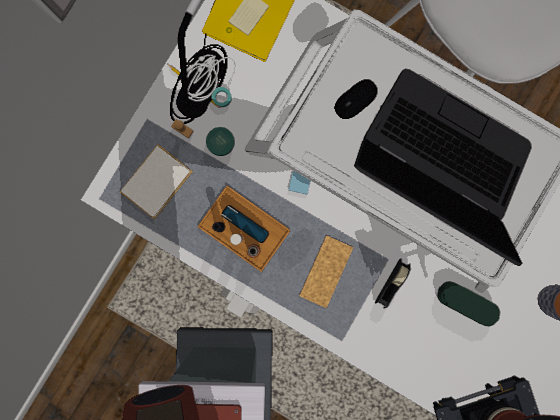

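The views show the tray at about (243,228) in the top picture, with leaflets at (156,180) and cork at (326,270). The standing things, from left to right, are torch (219,227), glue (236,239) and bottle (254,250), with the stapler behind them at (243,222). The laptop table leg is at (270,140), behind the tray.

```bash
cat > h.py <<'E'
from workcell import *
import numpy as np, cv2
def cp(n):
    c=camera_params(n); return c["camera_matrix"],c["R"],c["t"]
def ray(n,uv,z):      # pixels -> world points on plane z
    K,R,t=cp(n); uv=np.atleast_2d(np.asarray(uv,float))
    d=np.c_[uv,np.ones(len(uv))]@np.linalg.inv(K).T@R; o=-R.T@t
    return o+d*((z-o[2])/d[:,2])[:,None]
def cloud(n,d,mask):
    K,R,t=cp(n); v,u=np.nonzero(mask&(d>0)); z=d[v,u]
    return ((np.c_[u,v,np.ones(len(u))]@np.linalg.inv(K).T)*z[:,None]-t)@R
def look(n,name,z,save=None):
    r=trace(n,name)
    return [(x["confidence"],x["region"],x["extent"]) for x in r]
E
python3 - <<'E'
from h import *
D={}
for n in("top","scene"):
    p,d=camera(n)
    for name,h in dict(desk_tray=11,cork_mat=6,leaflets=14,stapler=46,torch=98,glue_stick=96,dropper_bottle=108,tape_dispenser=59,clip_tin=28,rubber_stamp=68).items():
        r=trace(n,name)
        if not r: print(n,name,"none");continue
        m=r[0]["region"]; c=cloud(n,d,m); D[n+name]=m
        print(n,name,round(r[0]["confidence"],2),len(r),m.sum(),"z pct",np.percentile(c[:,2],[2,50,98]).round(),"med",np.median(c,0).round(1))
        if h<20:
            cs=max(cv2.findContours(m.astype(np.uint8),0,1)[0],key=len)[:,0]
            print("   rect",cv2.minAreaRect(ray(n,cs,h)[:,:2].astype(np.float32)))
        elif name=="stapler":
            q=c[c[:,2]>38]; print("   rect",cv2.minAreaRect(q[:,:2].astype(np.float32)),len(q))
        else:
            zt=np.percentile(c[:,2],98); q=c[c[:,2]>zt-(6 if n=="top" else 200)]; print("   top",q[:,:2].mean(0).round(1),np.ptp(q,axis=0).round(),(q[:,:2].min(0)+q[:,:2].max(0)).round(1)/2,len(q))
    for name,h in dict(stapler=6,torch=6,glue_stick=6,dropper_bottle=6,desk_tray=2,leaflets=2,cork_mat=2).items():
        r=pinpoint(n,name)
        if r: print(n,name,"pin",round(r[0]["confidence"],2),ray(n,r[0]["centre"],h).round(1))
    np.savez(n+"0.npz",p=p,d=d)
np.savez("masks.npz",**D)
E
```

```text
top desk_tray 0.96 1 3044 z pct [-1.  6. 14.] med [550.2 -99.1   6. ]
   rect ((549.034423828125, -99.51685333251953), (202.3427734375, 131.80630493164062), 55.88685989379883)
top cork_mat 0.92 1 1972 z pct [-1.  5. 11.] med [ 443.7 -312.1    5.2]
   rect ((443.3927001953125, -312.0704345703125), (76.4317398071289, 169.6238250732422), 66.79269409179688)
top leaflets 0.85 1 2756 z pct [ 2. 13. 19.] med [664.1 126.   13. ]
   rect ((664.5799560546875, 125.61970520019531), (113.88675689697266, 158.1780548095703), 52.97026824951172)
top stapler 0.72 1 673 z pct [ 8. 39. 49.] med [ 559.3 -104.3   39.5]
   rect ((559.7854614257812, -102.17951202392578), (117.44322204589844, 27.833608627319336), 54.71628189086914) 367
top torch 0.71 2 2062 z pct [-1.  5. 11.] med [ 443.8 -311.6    5.1]
   top [ 443.  -311.1] [177. 133.  12.] [ 444.25 -312.45] 1102
top glue_stick 0.41 1 82 z pct [ 89.  94. 100.] med [524.4 -86.3  94. ]
   top [523.6 -85.7] [22. 22.  8.] [523.4 -85.1] 42
top dropper_bottle 0.75 2 2803 z pct [ 1. 13. 19.] med [664.  126.   12.9]
   top [663.8 128.5] [174. 167.   9.] [664.65 12
[... 1822 characters left out ...]
5.] [ 505.1 -160.2] 382
scene tape_dispenser 0.8 1 321 z pct [ 3. 36. 63.] med [ 439.2 -482.3   35.8]
   top [ 439.9 -481.4] [270. 662. 471.] [ 344.7  -258.05] 320
scene clip_tin 0.6 2 551 z pct [ 4. 29. 33.] med [758.4 -26.9  28.7]
   top [760.3 -28.4] [73. 72. 35.] [766.5 -34.2] 550
scene rubber_stamp 0.85 1 337 z pct [ 2. 19. 68.] med [794.9  67.2  19.5]
   top [796.3  65.3] [65. 75. 72.] [808.8  54.5] 337
scene torch pin 0.76 [[550.  -41.4   6. ]]
scene glue_stick pin 0.58 [[516.7 -83.4   6. ]]
scene dropper_bottle pin 0.79 [[ 492.1 -128.     6. ]]
scene desk_tray pin 0.83 [[547.7 -98.3   2. ]]
scene leaflets pin 0.95 [[667.  122.1   2. ]]
scene cork_mat pin 0.87 [[ 446.6 -324.1    2. ]]
```

```bash
cat >> h.py <<'E'
TC=np.array([549.,-99.5]); TA=np.deg2rad(55.9-90)      # tray centre, x-axis angle
tx=np.array([np.cos(TA),np.sin(TA)]); ty=np.array([-tx[1],tx[0]])
CC=np.array([443.3,-312.2]); LC=np.array([664.5,125.8])
CA=np.deg2rad(66.8-90); cx=np.array([-np.sin(CA),np.cos(CA)]) # CA: short-axis angle; cx: long direction
LA=np.deg2rad(53-90)                                     # leaflets short-axis angle
E
python3 - <<'E'
from h import *
f=np.load("top0.npz"); d=f["d"]; c=cloud("top",d,np.ones(d.shape,bool))
loc=np.c_[(c[:,:2]-TC)@tx,(c[:,:2]-TC)@ty,c[:,2]]
for k,n in((52,"torch"),(0,"glue"),(-52,"bottle")):
    q=loc[(abs(loc[:,0]+32)<25)&(abs(loc[:,1]-k)<25)&(loc[:,2]>68)]
    if len(q): print(n,len(q),q.mean(0).round(1),"mid",((q.max(0)+q.min(0))/2).round(1),q[:,2].max())
f2=np.load("scene0.npz"); e=cloud("scene",f2["d"],np.ones(d.shape,bool))
le=np.c_[(e[:,:2]-TC)@tx,(e[:,:2]-TC)@ty,e[:,2]]
for k,n in((52,"torch"),(0,"glue"),(-52,"bottle")):
    q=le[(abs(le[:,0]+32)<25)&(abs(le[:,1]-k)<25)&(le[:,2]>20)]
    print(n,"scene",len(q),(np.percentile(q,3,0)).round(1),np.percentile(q,97,0).round(1))
q=loc[(loc[:,0]<45)&(loc[:,0]>-12)&(abs(loc[:,1])<80)&(loc[:,2]>34)&(loc[:,2]<52)]
print("stapler",cv2.minAreaRect(q[:,:2].astype(np.float32)))
for lo,hi in((40,120),(120,200),(200,300),(300,500)):
  for nm,P in(("tray",TC),("cork",CC),("leaf",LC)):
    q=np.r_[c,e]; q=q[(q[:,2]>lo)&(q[:,2]<hi)&(q[:,0]>300)]; r=np.linalg.norm(q[:,:2]-P,axis=1); i=np.argsort(r)[:400][::80]; print(lo,nm,[tuple(q[j].round().astype(int).tolist()) for j in i])
def ori(a):
    ca,sa=np.cos(a),np.sin(a); return cv2.Rodrigues(np.array([[-sa,ca,0],[ca,sa,0],[0,0,-1.]]).T)[0].ravel()
for nm,P,a in(("tray",TC,TA),("trayY",TC,TA+np.pi/2),("cork",CC,CA),("leaf",LC,LA)):
    for h in(0,np.pi):
      for z in (30,220): 
        j=inverse_kinematics([*P,z],ori(a+h)); print(nm,h,z,None if j is None else np.round(j,2))
E
```

```text
torch 64 [-31.6  51.5  94.9] mid [-31.7  51.7  87.9] 100.51967572557066
glue 101 [-29.4  -3.   93.6] mid [-29.6  -3.   86.4] 101.89650345302795
bottle 91 [-29.6 -53.1  85.5] mid [-30.3 -53.   88.1] 108.05232744039519
torch scene 254 [-44.8  42.   22.2] [-29.1  61.6  99.5]
glue scene 306 [-45.3 -14.1  22.6] [-22.4   9.1  98.6]
bottle scene 337 [-48.9 -65.6  22.5] [-27.3 -37.7 105. ]
stapler ((10.01616096496582, 2.813323974609375), (120.31348419189453, 27.863601684570312), 88.398681640625)
40 tray [(551, -100, 42), (547, -114, 41), (569, -94, 45), (527, -88, 96), (576, -87, 44)]
40 cork [(422, -462, 45), (452, -479, 43), (455, -485, 46), (453, -490, 45), (424, -493, 53)]
40 leaf [(789, 73, 57), (796, 64, 67), (729, 260, 77), (726, 262, 46), (737, 258, 55)]
120 tray [(702, -160, 188), (711, -155, 175), (716, -148, 161), (719, -148, 178), (723, -154, 192)]
120 cork [(705, -178, 199), (711, -155, 175), (718, -153, 194), (719, -143, 165), (723, -141, 153)]
120 leaf [(737, 253, 160), (731, 259, 168), (753, 247, 199), (727, 263, 150), (722, 266, 154)]
200 tray [(693, -174, 260), (674, -210, 
[... 625 characters left out ...]
71 -0.    1.37  0.27]
tray 3.141592653589793 30 None
tray 3.141592653589793 220 None
trayY 0 30 [-0.32  0.28  1.84 -0.    1.01 -1.3 ]
trayY 0 220 [-0.32  0.06  1.71  0.    1.37 -1.3 ]
trayY 3.141592653589793 30 [-0.32  0.28  1.84 -0.    1.01  1.85]
trayY 3.141592653589793 220 [-0.32  0.06  1.71 -0.    1.37  1.85]
cork 0 30 [-0.76  0.25  1.89 -0.    1.01 -0.35]
cork 0 220 [-0.76  0.02  1.75 -0.    1.37 -0.35]
cork 3.141592653589793 30 None
cork 3.141592653589793 220 None
leaf 0 30 [ 0.07  0.53  1.51 -0.    1.1   0.72]
leaf 0 220 [ 0.07  0.34  1.38 -0.    1.42  0.72]
leaf 3.141592653589793 30 [ 0.07  0.53  1.51 -0.    1.1  -2.43]
leaf 3.141592653589793 220 [ 0.07  0.34  1.38 -0.    1.42 -2.43]
```

```bash
cat >> h.py <<'E'
UP=175
def ori(a):
    ca,sa=np.cos(a),np.sin(a); return cv2.Rodrigues(np.array([[-sa,ca,0],[ca,sa,0],[0,0,-1.]]).T)[0].ravel()
def L(x,y): return TC+x*tx+y*ty
def C(x): return CC+x*cx
def pick(P,a,z,op=55):
    gripper_to(op)
    move_ptp([*P,UP],ori(a)); move_straight([*P,z+30]); move_straight([*P,z],max_speed=50)
    gripper_to(5); s=observe(); print("grip",s["finger_gap"].round(1),s["gripper_force"],"z",s["position"].round(1),"t",s["time"])
    move_straight([*P,z+12],max_speed=40); move_straight([*P,UP])
    print("  held",observe()["finger_gap"].round(1))
def place(P,a,z,op=55):
    move_straight([*P,UP],ori(a)); move_straight([*P,z+15],max_speed=120)
    hit=move_straight([*P,z-3],max_speed=20,until_force=4); s=observe()
    gripper_to(op); print("placed",hit,s["position"].round(1),"t",s["time"])
    move_straight([*P,z+25],max_speed=60); move_straight([*P,UP])
G=dict(torch=(L(-31.6,51.7),TA,54,C(55),CA),glue=(L(-30.5,-2.7),TA,54,C(0),CA),bottle=(L(-31,-52.3),TA+np.pi/2,45,C(-55),CA))
E
python3 - <<'E'
from h import *
P,a,z,Q,b=G["torch"]; pick(P,a,z); place(Q,b,z)
p,d=camera("scene"); cv2.imwrite("pics/s1.png",cv2.resize(p[150:320,100:450,::-1],None,fx=2,fy=2))
E
```

```text
Traceback (most recent call last):
  File "h.py", line 28, in pick
    gripper_to(5); s=observe(); print("grip",s["finger_gap"].round(1),s["gripper_force"],"z",s["position"].round(1),"t",s["time"])
                                             ^^^^^^^^^^^^^^^^^^^^^
AttributeError: 'float' object has no attribute 'round'
```

The script stopped on a formatting error while the gripper was closed on the torch, so I'll continue from that state.

```bash
sed -i 's/s\["finger_gap"\].round(1)/round(float(s["finger_gap"]),1)/; s/observe()\["finger_gap"\].round(1)/round(float(observe()["finger_gap"]),1)/' h.py
python3 - <<'E'
from h import *
s=observe(); print(s["finger_gap"],s["gripper_force"],s["position"],s["time"])
P,a,z,Q,b=G["torch"]
assert 20<s["finger_gap"]<32
move_straight([*P,z+12],max_speed=40); move_straight([*P,UP]); print(observe()["finger_gap"])
place(Q,b,z)
p,d=camera("scene"); cv2.imwrite("pics/s1.png",cv2.resize(p[150:320,100:450,::-1],None,fx=2,fy=2))
E
```

```text
22.36893377610806 29.714956872321636 [551.85644741 -38.94210465  54.06761   ] 7.25
22.267717417539966
placed False [ 465.1 -261.8   51.1] t 12.4
```

View pics/s1.png

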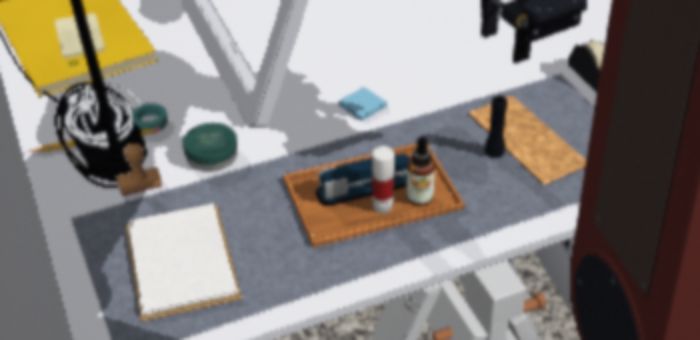

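I read the cork's axes a quarter turn wrong: the torch stands on the pad at crop pixel (495,155), to the left of the mat. The leaflets' axes have the same error. I'll correct both and move the torch again.

```bash
cat >> h.py <<'E'
# corrected axes: minAreaRect width (short side) lies along 66.8 deg (cork) and 53 deg (leaflets)
OLDT=np.array([465.,-261.7]); OLDA=CA
cx=np.array([np.cos(CA),np.sin(CA)]); CB=CA-np.pi/2   # cork long direction, closing angle along the short one
LB=np.deg2rad(53.)
G=dict(torch=(L(-31.6,51.7),TA,54,C(44),CB),glue=(L(-30.5,-2.7),TA,54,C(-8),CB),bottle=(L(-31,-52.3),TA-np.pi/2,45,C(-60),CB))
E
python3 - <<'E'
from h import *
P,a,z,Q,b=G["torch"]; pick(OLDT,OLDA,50); place(Q,b,54-0)
p,d=camera("scene"); cv2.imwrite("pics/s2.png",cv2.resize(p[150:320,100:450,::-1],None,fx=2,fy=2))
E
```

```text
grip 22.1 29.789235080161447 z [ 465.  -261.7   50.1] t 17.3667
  held 22.3
placed True [ 483.7 -329.4   54. ] t 22.1833
```

View pics/s2.png

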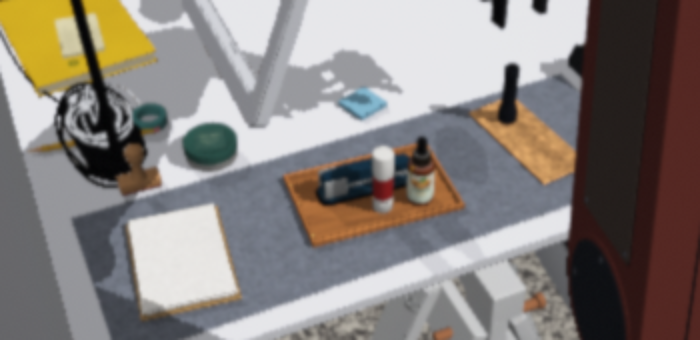

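The torch now stands on the cork's far end, at crop pixel (508,120). Next are the glue stick and bottle.

Run:
```python
from h import *
for k in("glue","bottle"):
    P,a,z,Q,b=G[k]; pick(P,a,z); place(Q,b,z)
p,d=camera("scene"); cv2.imwrite("pics/s3.png",cv2.resize(p[150:320,100:450,::-1],None,fx=2,fy=2))
p,d=camera("top"); np.savez("top3.npz",p=p,d=d)
c=cloud("top",d,np.ones(d.shape,bool)); loc=np.c_[(c[:,:2]-TC)@tx,(c[:,:2]-TC)@ty,c[:,2]]
q=loc[(loc[:,0]<45)&(loc[:,0]>-14)&(abs(loc[:,1])<80)&(loc[:,2]>34)&(loc[:,2]<52)]; print("stapler",len(q),cv2.minAreaRect(q[:,:2].astype(np.float32)))
```

```text
grip 25.9 29.99813789036125 z [522.3 -84.6  54.1] t 27.7667
  held 25.4
placed True [ 435.8 -308.9   54.1] t 32.5833
grip 31.5 29.985027853399515 z [ 494.2 -125.5   45.2] t 37.875
  held 31.7
placed True [ 388.  -288.5   45.1] t 42.525
stapler 393 ((12.251556396484375, 4.241046905517578), (27.625043869018555, 119.24752044677734), 1.5256227254867554)
```

View pics/s3.png

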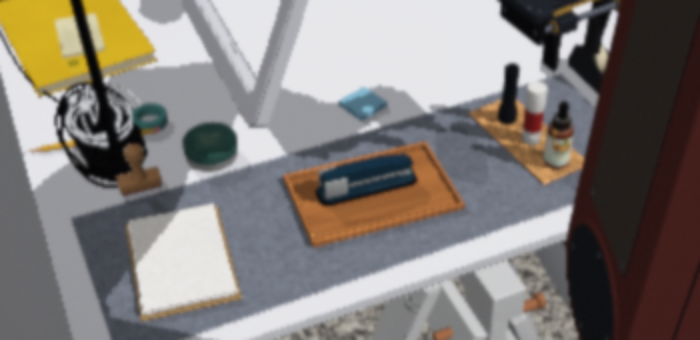

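All three stand on the cork: torch (508,120), glue (535,140) and bottle (558,160). The stapler is untouched in the tray at (365,180). Next is the stapler.

Run:
```python
from h import *
P=L(12,3); pick(P,TA,19,60); place(LC,LB,27.5,60)
p,d=camera("top"); cv2.imwrite("pics/t4.png",cv2.resize(p[120:330,90:390,::-1],None,fx=2,fy=2))
c=cloud("top",d,np.ones(d.shape,bool)); q=c[(np.linalg.norm(c[:,:2]-LC,axis=1)<75)&(c[:,2]>38)&(c[:,2]<62)]
r=cv2.minAreaRect(q[:,:2].astype(np.float32)); print(len(q),r,np.percentile(q[:,2],[50,98]))
v=np.array(r[0])-LC; print("leaflet frame",v@[np.cos(LB),np.sin(LB)],v@[np.sin(LB),-np.cos(LB)])
```

```text
grip 18.6 29.997230683911766 z [ 560.4 -103.6   19. ] t 48.6917
  held 18.5
placed True [664.2 125.8  27. ] t 54.0583
102 ((701.6881713867188, 97.2764663696289), (19.190279006958008, 30.89901351928711), 49.85801696777344) [48.29434023 54.2260039 ]
leaflet frame -0.3995066051620384 46.865685275298276
```

View pics/t4.png

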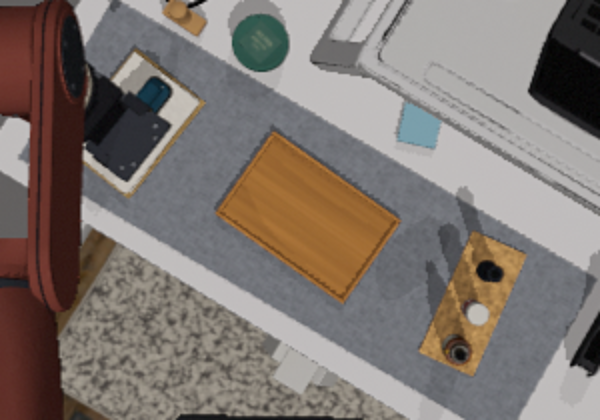

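The stapler is partly hidden by the gripper at (130,140), with its end visible at (155,95). I'll move the arm towards the tray and measure again.

Run:
```python
from h import *
move_straight([*C(-60),UP],ori(CB))
p,d=camera("top"); cv2.imwrite("pics/t5.png",cv2.resize(p[120:330,90:390,::-1],None,fx=2,fy=2))
c=cloud("top",d,np.ones(d.shape,bool)); q=c[(np.linalg.norm(c[:,:2]-LC,axis=1)<75)&(c[:,2]>38)&(c[:,2]<62)]
r=cv2.minAreaRect(q[:,:2].astype(np.float32)); print(len(q),r,np.percentile(q[:,2],[50,98]))
v=np.array(r[0])-LC; print("leaflet y,x",v@[np.cos(LB),np.sin(LB)],v@[np.sin(LB),-np.cos(LB)],observe()["time"])
```

```text
460 ((664.8076782226562, 124.0518798828125), (29.037120819091797, 121.8913803100586), 51.61274337768555) [51.21515122 57.96203563]
leaflet y,x -1.2109454247227178 1.297767703079274 60.1417
```

View pics/t5.png

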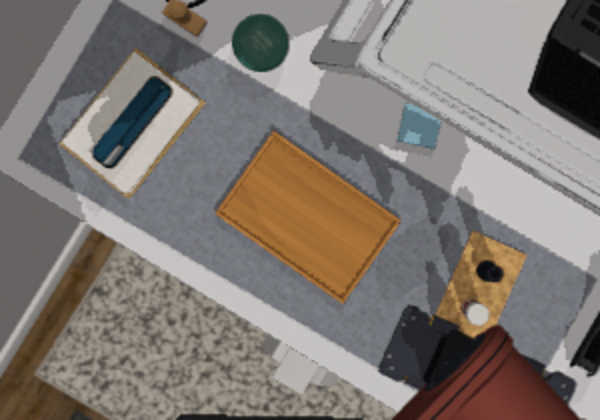

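The stapler lies centred along the pile, at crop pixel (133,120), within 2 mm by measurement. Now I'll return the three things.

Run:
```python
from h import *
for k in("bottle","glue","torch"):
    P,a,z,Q,b=G[k]; pick(Q,b,z); place(P,a,z)
move_straight([*C(0),UP+30],ori(CB))
p,d=camera("top"); cv2.imwrite("pics/t6.png",cv2.resize(p[120:330,90:390,::-1],None,fx=2,fy=2))
c=cloud("top",d,np.ones(d.shape,bool)); loc=np.c_[(c[:,:2]-TC)@tx,(c[:,:2]-TC)@ty,c[:,2]]
for k,n in((52,"torch"),(0,"glue"),(-52,"bottle")):
    q=loc[(abs(loc[:,0]+32)<25)&(abs(loc[:,1]-k)<25)&(loc[:,2]>68)]; print(n,len(q),q.mean(0).round(1))
q=c[(np.linalg.norm(c[:,:2]-LC,axis=1)<75)&(c[:,2]>38)&(c[:,2]<62)]; print(cv2.minAreaRect(q[:,:2].astype(np.float32)),observe()["time"])
```

```text
grip 31.5 29.996116685215384 z [ 388.2 -288.7   45.2] t 62.925
  held 31.5
placed True [ 493.8 -125.4   45.1] t 67.575
grip 26.1 29.997990829870105 z [ 436.  -309.1   54.1] t 72.8583
  held 25.6
placed True [522.  -84.6  54.1] t 77.675
grip 22.4 29.803233886195812 z [ 483.8 -329.6   54.1] t 83.2083
  held 22.3
placed True [551.6 -38.9  54. ] t 88.425
torch 64 [-31.2  50.8  94.5]
glue 100 [-28.9  -3.6  94.3]
bottle 84 [-30.8 -52.4  86.9]
((665.9396362304688, 124.7285385131836), (29.3427734375, 120.73126220703125), 54.059837341308594) 92.8083
```

View pics/t6.png

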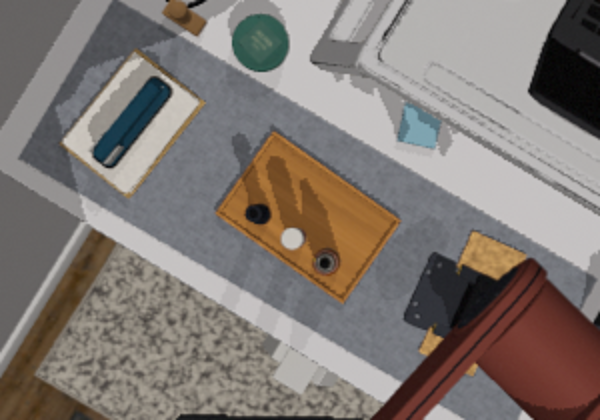

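All three are back upright in their row (258,213), (292,238) and (326,262), each within about 1–2 mm of its start measurement. The stapler is on the leaflets.

```bash
python3 -c "
from workcell import *
print(close_job())"
```

```text
the job is handed in; nothing more can be done
None
```

The job is handed in (no verdict was shown): the stapler lies right way up along the middle of the leaflets, and the torch, glue stick and bottle stand upright on the tray within about 2 mm of their starting spots; the torch was once set down on the desk pad by mistake before it went onto the cork mat.

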